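# Press the V-saddle onto the pegged drilling fixture

## Robot

A 6-joint arm with a two-finger parallel gripper is mounted at the origin on a cart in front of the work surface, level with it; the furniture and walls round the work are solid. World frame = base frame: x ahead of the robot, y to its left, z up, the work surface at z = 0. Lengths are in m, angles in rad, forces in N, time in s.
With the tool pointing down it reaches from about 0.325 to 0.75 m from the base axis. Payload 7.6 kg.
Tool frame: the origin (TCP) lies on the centre line of the jaws, within the pads' length; the fingertips stand ctrl.tip_extent ahead of it and the grasp point (between the pads) lies 11 mm behind it (ctrl.tip_extent is the distance from the TCP to the fingertips, in m); z points along the fingers, y is the direction in which the jaws open and shut (so a half turn about z gives the same grasp; the last joint's range is limited). The gripper opens to 85 mm and grips with 20 to 120 N. Pads are 22 mm wide; open, the fingers measure 114 mm over their backs; the gripper's body (76 mm by 85 mm) begins 54 mm behind the grasp point. The pads swing forward as they close: fully open they stand 13 mm farther back than shut.
Start: joints at [-1.384, 0.052, 1.401, -0, 1.689, -0.07], TCP at [0.133, -0.508, 0.211] pointing down, gripper open.
Joint ranges: [-2.9, 2.9], [-0.91, 2.17], [0.12, 2.37], [-1.06, 4.2], [0.26, 2.73], [-2.93, 2.93]. Speed limits (rad/s): [2.57, 2.57, 3.01, 3.14, 3.14, 3.14].

## Interface

Orientations are given as a 3x3 rotation matrix whose columns are the frame's x, y, z axes.
In Python, from rig import status, eyes, job, ctrl gives the robot as it stands.
- The arm moves only by the tool jog_arm, never from a script. Its argument "motion" is a list of rows, each a list of 7 numbers: the turn, a rotation vector about the tool's x, y, z in degrees, then the shift along the tool's x, y, z in cm, then the finger opening in cm, from 0 to 8.54. In form: [[ax, ay, az, x, y, z, grip], ...]. A call has exactly 5 rows; each row shifts and turns the commanded pose from where the row before left it, along the tool's axes as they then stand; what a row does not reach is not made up. A row lasts 1/12 s, in which the tool goes at most 41.7 mm and 7.16 degrees, less where a joint would pass 70% of its speed; a pose out of reach is approached as far as the arm can. A call with a gripper value outside its range is refused whole. The fingers move at their own pace and stop on an object; "grip_force" is the grip in N (left out, the last holds). Time passes only in rows, so rows that do not move let the fingers close, or fill a call up. It gives the time, the measured TCP pose, the force and the opening at its end, in the units of the state.
- status.state(): the state, without advancing time (a new reading comes with each control period).
- eyes.snapshot(name): name is "side" or "top"; returns the picture (400x640x3 uint8, red, green, blue); there is no depth.
- eyes.camera_model(name): a dict with "mtx" (3x3 intrinsics, pixels), "position" and "rotation" of the camera in the world. Camera axes: x right, y down, z forward; pixel columns grow to the right and rows downward; lengths in m; the calibration is good to about 2 mm. A picture is of the moment at which its call begins. camera_model takes no time and is no camera call.
- job.close_job(): hands the job in, once; it reports no verdict.
The state is a dict: "time": time; "joints": joint angles; "joint_velocities": joint speeds; "effort": joint torques, N m; "tool_pos": TCP position; "tool_rot": TCP orientation; "force": force on the tool from outside, world axes, zero at the start; "ft_torque": the same for the moment, N m; "width": finger opening in m.
Only numpy, scipy, OpenCV 4.12 (cv2) and the standard library are available. Lean on these libraries where they do the work, as an engineer would, in place of code of your own. Each camera call takes 0.05 s, during which the arm holds its last target. There are 200 camera calls.

## Task

Take the V-topped saddle block up out of its keeper, stand it upright on the open bench top and let go, so that you can take it again by its long sides. Then lower it onto the four studs of the fixture board, between the two steel posts, and press it down until it is fully home, flat on the board with both spring catches snapped in. Leave the flat-topped block in its keeper and do not disturb the bung, the pencil or the wedge.

Things in the scene. Friction and masses are not known exactly. Their poses are not given: they have to be found in the camera images.
- saddle: pale wooden block 60 long (x) x 44 wide (y) x 40 mm high (z, up), 0.15 kg, same turned half round. Origin: centre of underside. Top: V groove along x, 30 wide, 12 deep; flat upright long sides. Underside: 4 sockets 14 wide, 13.5 deep at x +-14, y +-10 mm. Each end (x +-30 mm) has a cross groove 3 mm deep, 3 to 10 mm above the underside, for a catch. Starts upright in keeper_v
- keeper_v: fixed dark wooden holder of the saddle: 8 mm floor, 48 (x) x 74 mm (y), on which the saddle stands, x along x; two cheeks 48 mm long, 52 mm above the bench, 2.5 mm from the saddle's long sides. So there the saddle can be taken only by its two ends, which jut out 6 mm past floor and cheeks, and goes straight up. Origin: centre of its underside
- keeper_flat: another keeper of the same make and size, holding the flat-topped block. The two keepers may stand in either place.
- flat_block: the flat-topped block: pale wood, 60 x 44 x 40 mm, no V groove, origin at the centre of its underside. Not wanted: it stays in its keeper.
- fixture: dark wooden board fixed on the bench, 156 (x) x 112 (y) x 16 mm; origin: centre of underside. On it 4 bevelled studs, 12 mm thick and 12 tall, at x +-14, y +-10 mm. At each end a steel post, 16 (x) x 40 (y) mm, 50 mm above the board, inner face at x +-33 mm: finger room only along y. A round spring catch pokes 5.4 mm inward from each post, 6.2 mm above the board
- fixture_seat (a point): centre of the fixture board's top face, 16 mm above the bench, between the studs: where the centre of the saddle's underside comes when it is home, the saddle's x along this x (either way round).
- catch_a (a joint): spring catch in the -x post: 0 = fully out, grows as it is pushed into the post (m, at most 0.005). A block lowered on the studs first stops on the catches about 9 mm above the board, studs already entered; a press of about 8 to 13 N pushes them aside and they snap into its end grooves
- catch_b (a joint): the same in the post at the +x end.
- bung_0: tapered wooden bung, 50 mm across and 34 mm high, standing on the bench. Origin at the centre of its underside. Bystander.
- pencil: flat red carpenter's pencil, 159 mm long, lying on the bench. Bystander.
- wedge_2: oak wedge, 45 x 110 x 14 mm, lying on the bench. Bystander.
Mind the look-alikes: they are no part of the job. Leave any green or yellow look-alike of the keeper_v alone.

How it is judged:
On the way:
1. the saddle stands upright on the open bench, away from its keeper, and has been let go (height (world z) of saddle below 0.004 m and angle between saddle's own z axis and vertical below 0.1 rad and horizontal distance between saddle and keeper_v above 0.06 m and contact force between the fingers and saddle below 0.1 N), for 0.15 s.
At the end, for the whole second after the job is handed in: The saddle is on the four studs: underside centre within 4 mm of the seat and under 1.8 mm above the board, tilt under 0.04 rad, length along the fixture's within 0.12 rad, both catches out (under 2 mm pushed in), at rest; the flat-topped block within 10 mm of its start (horizontal distance between saddle and fixture_seat below 0.004 m and z of saddle in the frame of fixture_seat between -0.003 and 0.0018 m and angle between saddle's own z axis and vertical below 0.04 rad and angle between the x axis of saddle and the x axis of fixture, either way round below 0.12 rad and value of joint each of catch_a, catch_b below 0.002 m and linear speed of saddle below 0.01 m/s and distance of flat_block from where it was at the start of the episode below 0.01 m); the robot touches nothing.
It fails at once if the flat-topped block is taken or shoved (more than 15 mm) (distance of flat_block from where it was at the start of the episode above 0.015 m).
It fails at once if the bung is displaced by more than 20 mm (distance of bung_0 from where it was at the start of the episode above 0.02 m).
It fails at once if the pencil is displaced by more than 20 mm (distance of pencil from where it was at the start of the episode above 0.02 m).
It fails at once if the wedge is displaced by more than 20 mm (distance of wedge_2 from where it was at the start of the episode above 0.02 m).
It also fails if it takes over 48 s, if anything falls off the work surface, if the arm or the gripper's body presses on something with over 40 N, if the wrist force passes 120 N, or if a joint passes its speed limit or range.

## Working session

There is one attempt and no reset: what is moved stays moved. The work goes in short steps, Python scripts to look and compute and a tool call to move; the robot and the scene stay as the last step left them, time stands still between calls to the robot, and variables do not carry over. Pictures are saved under pics/ and viewed, about 8 in all and at most 12, crops included, and the job is handed in when it is done.

Besides the shell and the picture viewer there is one more tool, called after "Call:" as name(argument=value, ...), one argument or row to a line, values as JSON. jog_arm: Moves the arm, as the interface text tells. Its arguments: {"type":"object","properties":{"motion":{"type":"array","items":{"type":"array","items":{"type":"number"}}},"grip_force":{"type":"number"}},"required":["motion"]}

```bash
mkdir -p pics
cat > h.py <<'E'
import numpy as np,cv2
from rig import status,eyes,job,ctrl
def snap(n,f):
    im=cv2.cvtColor(np.ascontiguousarray(eyes.snapshot(n)),cv2.COLOR_RGB2BGR); cv2.imwrite('pics/'+f,im); return im
def cam(n):
    c=eyes.camera_model(n); return np.array(c['mtx']),np.array(c['position']),np.array(c['rotation'])
def ray(n,u,v,z):
    K,p,R=cam(n); d=R@np.linalg.solve(K,[u,v,1.]); return p+d*(z-p[2])/d[2]
def proj(n,X):
    K,p,R=cam(n); q=K@(R.T@(np.array(X)-p)); return q[:2]/q[2]
E
python3 - <<'E'
from h import *
a=snap('top','t0.png');b=snap('side','s0.png')
for n in('top','side'):
    K,p,R=cam(n);print(n,K.round(1).tolist(),p.round(3),R.round(3).tolist())
print(ctrl.tip_extent,status.state())
E
```

```text
top [[371.8, 0.0, 316.7], [0.0, 371.8, 202.3], [0.0, 0.0, 1.0]] [ 0.419 -0.107  0.971] [[0.018, -0.986, 0.169], [-1.0, -0.019, -0.001], [0.004, -0.169, -0.986]]
side [[392.8, 0.0, 323.4], [0.0, 392.8, 204.5], [0.0, 0.0, 1.0]] [0.207 0.724 0.672] [[-0.892, -0.27, 0.362], [-0.451, 0.494, -0.744], [0.022, -0.827, -0.562]]
0.008 {'time': 0.1, 'joints': array([-1.38431123e+00,  5.27930466e-02,  1.40159527e+00, -5.43214151e-05,
        1.68861509e+00, -7.03422587e-02]), 'joint_velocities': array([-0.00124148, -0.00127785, -0.00168728, -0.00274261,  0.00116263,
       -0.00037435]), 'effort': array([ 1.85001940e-03, -3.82581246e+01, -3.60983562e+01, -8.49965517e-06,
        4.79044800e-03, -1.30045743e-05]), 'tool_pos': array([ 0.13328743, -0.50749534,  0.20986069]), 'tool_rot': array([[ 9.67202358e-01,  2.54006890e-01, -3.14572038e-04],
       [ 2.54007081e-01, -9.67201380e-01,  1.37629333e-03],
       [ 4.53334789e-05, -1.41105768e-03, -9.99999003e-01]]), 'force': array([0.12341428, 0.51923181, 0.22317848]), 'ft_torque': array([-0.02893203,  0.03264797,  0.00652453]), 'width': 0.08552507914627001}
```

View pics/t0.png

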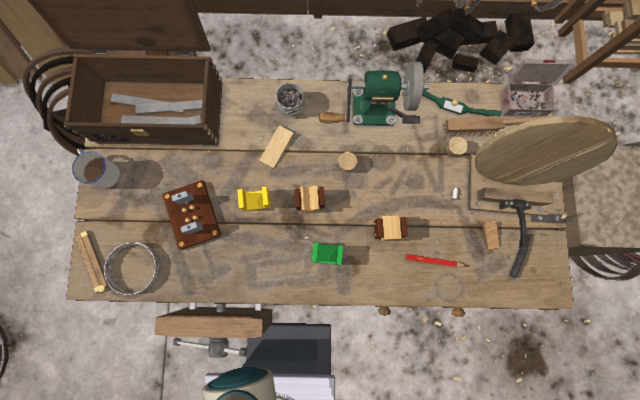

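View pics/s0.png

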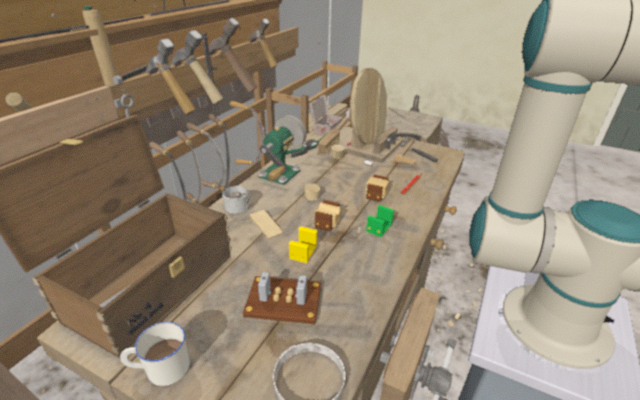

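The top view shows two brown keepers, at (310,198) and (391,228), and the fixture at (190,213). The yellow (253,199) and green (328,253) ones are look-alikes. I'll enlarge to see which brown keeper holds the V.

Run:
```python
import cv2,numpy as np
t=cv2.imread('pics/t0.png');s=cv2.imread('pics/s0.png')
r=lambda im,x,y,w,h,k:cv2.resize(im[y:y+h,x:x+w],None,fx=k,fy=k,interpolation=cv2.INTER_CUBIC)
a=r(t,285,178,50,40,8);b=r(t,366,208,50,40,8)
d=np.hstack([r(s,302,165,100,70,5),np.zeros((350,300,3),np.uint8)])[:, :800]
f=r(t,155,173,75,70,4);d[:280,500:800]=f
cv2.imwrite('pics/c1.png',np.vstack([np.hstack([a,b])[:, :800],d])[:600])
```

```text
(no output)
```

View pics/c1.png

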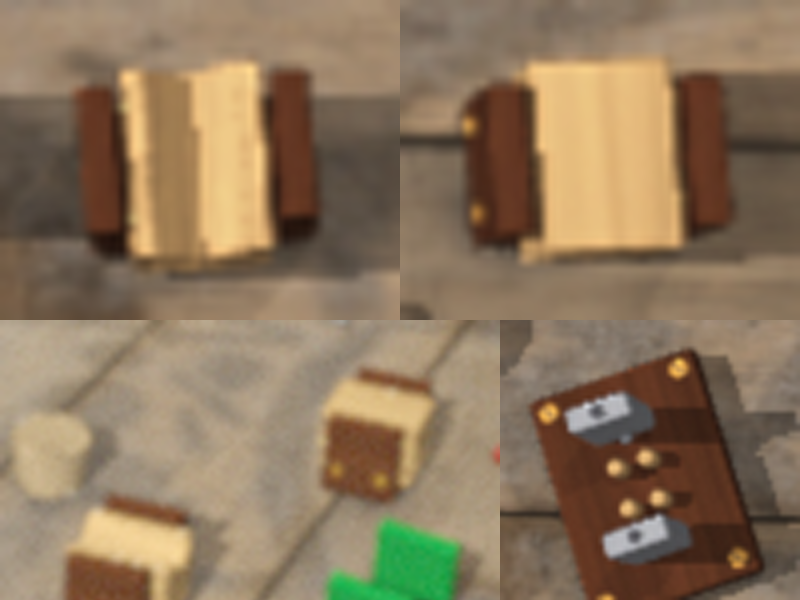

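Saddle: the keeper at (310,198), which shows the V groove along its length. The keeper at (391,228) has a flat top. Both are brown, so the yellow and green ones are decoys. Next I'll measure the saddle top and the fixture.

```bash
cat > m.py <<'E'
from h import *
def rect(n,mask,box,z,lab):
    x,y,w,h=box; m=np.zeros_like(mask); m[y:y+h,x:x+w]=mask[y:y+h,x:x+w]
    m=cv2.morphologyEx(m,cv2.MORPH_CLOSE,np.ones((3,3),np.uint8))
    cs,_=cv2.findContours(m,cv2.RETR_EXTERNAL,cv2.CHAIN_APPROX_NONE)
    if not cs: print(lab,'none');return
    c=max(cs,key=cv2.contourArea)
    P=np.array([ray(n,*q[0],z)[:2] for q in c])
    r=cv2.minAreaRect((P*1000).astype(np.float32))
    print(lab,n,'px',cv2.boundingRect(c),'ctr mm',np.round(r[0],1),'size',np.round(r[1],1),'ang',round(r[2],1)); return r
def masks(im):
    h=cv2.cvtColor(im,cv2.COLOR_BGR2HSV); b,g,r=[im[...,i].astype(int) for i in range(3)]
    pale=((r>150)&(r-b>50)&(h[...,1]<170)&(h[...,1]>70)).astype(np.uint8)*255
    brown=((h[...,0]<12)&(h[...,1]>110)&(r<150)&(r>40)).astype(np.uint8)*255
    return pale,brown
E
python3 - <<'E'
from m import *
t=cv2.imread('pics/t0.png');pale,brown=masks(t)
rect('top',pale,(290,180,45,38),.048,'saddle')
rect('top',pale,(372,208,45,38),.048,'flat')
rect('top',brown,(285,178,55,42),.052,'keeper')
rect('top',brown,(155,170,75,85),.016,'board')
from itertools import product
m=pale[195:230,175:205]
n,l,st,c=cv2.connectedComponentsWithStats(m)
for i in range(1,n): print('stud',st[i,4],c[i]+[175,195],(ray('top',*(c[i]+[175,195]),.028)*1000).round(1))
g=((cv2.cvtColor(t,cv2.COLOR_BGR2HSV)[...,1]<60)&(t.max(2)>150)).astype(np.uint8)*255
n,l,st,c=cv2.connectedComponentsWithStats(g[185:240,165:215])
for i in range(1,n):
    if st[i,4]>15: print('post',st[i],c[i]+[165,185],(ray('top',*(c[i]+[165,185]),.066)*1000).round(1))
cv2.imwrite('pics/mask.png',np.hstack([cv2.resize(x[178:250,155:345],None,fx=4,fy=4,interpolation=0) for x in (pale,)]))
v=np.vstack([cv2.resize(x[173:250,155:340],None,fx=4,fy=4,interpolation=0) for x in (pale,brown)])[:600]
cv2.imwrite('pics/mask.png',v)
E
```

```text
saddle top px (300, 180, 35, 30) ctr mm [ 597.6 -108.3] size [74.7 86.4] ang 1.1
flat top px (380, 209, 37, 32) ctr mm [ 524.1 -313.2] size [ 65.1 103.6] ang 12.8
keeper top px (319, 187, 6, 21) ctr mm [ 590.5 -119.6] size [51.2 12.6] ang 1.0
board top px (163, 181, 58, 69) ctr mm [545.4 217.3] size [155.6 113.2] ang 21.2
stud 11 [190.81818182 206.81818182] [562.9 214.8  28. ]
stud 13 [183.38461538 209.61538462] [555.3 233.2  28. ]
stud 11 [194. 217.] [536.8 204.7  28. ]
stud 13 [186.38461538 219.61538462] [529.7 223.6  28. ]
post [14  7  8  6 29] [183.         194.17241379] [588.4 223.5  66. ]
post [ 7  9  8  7 32] [174.65625 197.15625] [580.5 243.5  66. ]
post [16 37 16 10 75] [188.14666667 226.76      ] [507.8 204.6  66. ]
```

View pics/mask.png

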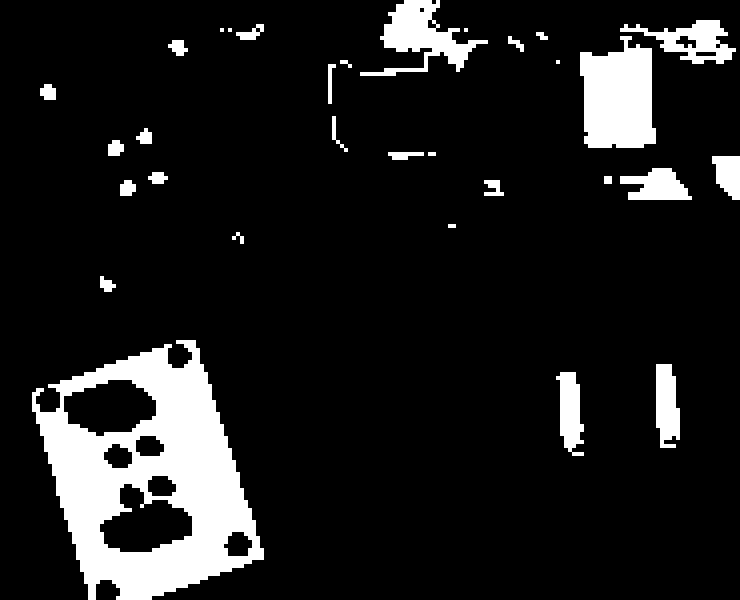

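Run:
```python
from m import *
t=cv2.imread('pics/t0.png');pale,brown=masks(t)
rect('top',pale,(299,185,22,28),.048,'saddle')
rect('top',brown,(293,185,9,30),.052,'cheekL')
rect('top',brown,(316,185,9,30),.052,'cheekR')
s=cv2.imread('pics/s0.png');p2,b2=masks(s)
for z in(.048,):rect('side',p2,(316,198,26,20),z,'saddle side')
for x in([.59,-.085,.048],[.545,.218,.016]): print(proj('side',x))
print(proj('top',[.42,-.085,0]),proj('top',[.45,-.01,0]))
```

```text
saddle top px (300, 185, 19, 25) ctr mm [590.2 -87.9] size [62.1 43.8] ang 3.8
cheekL top px (294, 189, 7, 21) ctr mm [584.2 -58.7] size [51.9 12.9] ang 5.6
cheekR top px (319, 187, 6, 21) ctr mm [ 590.5 -119.6] size [51.2 12.6] ang 1.0
saddle side side px (316, 202, 25, 16) ctr mm [586.3 -86.2] size [71.5 55.8] ang 2.8
[326.59794242 209.31662898]
[283.42897436 295.76111301]
[306.66816492 265.47999823] [277.95923886 253.19311214]
```

Call:
jog_arm(
  motion=[
    [0, 0, -5.3, 0, 0, 0, 8.5],
    [0, 0, -5.3, 0, 0, 0, 8.5],
    [0, 0, -5.3, 0, 0, 0, 8.5],
    [0, 0, -5.3, 0, 0, 0, 8.5],
    [0, 0, -5.3, 0, 0, 0, 8.5],
  ],
)

```text
time: 0.52
tool_pos: [0.1334, -0.5076, 0.2101]
tool_rot: [[0.749, 0.662, -0.0], [0.662, -0.749, 0.001], [0.0, -0.001, -1.0]]
force: [-0.8, 0.1, -0.5]
width: 0.0848
```

Call:
jog_arm(
  motion=[
    [0, 0, -5.3, 0, 0, 0, 8.5],
    [0, 0, -5.3, 0, 0, 0, 8.5],
    [0, 0, -5.3, 0, 0, 0, 8.5],
    [0, 0, -5.3, 0, 0, 0, 8.5],
    [0, 0, -5.3, 0, 0, 0, 8.5],
  ],
)

```text
time: 0.93
tool_pos: [0.1333, -0.5076, 0.2101]
tool_rot: [[0.375, 0.927, -0.0], [0.927, -0.375, 0.001], [0.001, -0.0, -1.0]]
force: [0.5, 0.4, 0.8]
width: 0.0849
```

Call:
jog_arm(
  motion=[
    [0, 0, -5.3, 0, 0, 0, 8.5],
    [0, 0, -5.3, 0, 0, 0, 8.5],
    [0, 0, -5.3, 0, 0, 0, 8.5],
    [0, 0, -5.3, 0, 0, 0, 8.5],
    [0, 0, -5.3, 0, 0, 0, 8.5],
  ],
)

```text
time: 1.35
tool_pos: [0.1333, -0.5076, 0.2101]
tool_rot: [[-0.078, 0.997, -0.0], [0.997, 0.078, 0.001], [0.001, -0.0, -1.0]]
force: [0.1, 0.1, 0.2]
width: 0.0849
```

Call:
jog_arm(
  motion=[
    [0, 0, 0, 2.5, 3.2, 0, 8.5],
    [0, 0, 0, 2.5, 3.2, 0, 8.5],
    [0, 0, 0, 2.5, 3.2, 0, 8.5],
    [0, 0, 0, 2.5, 3.2, 0, 8.5],
    [0, 0, 0, 2.5, 3.2, 0, 8.5],
  ],
)

```text
time: 1.77
tool_pos: [0.2846, -0.3698, 0.2103]
tool_rot: [[-0.073, 0.997, -0.0], [0.997, 0.073, 0.0], [0.0, -0.0, -1.0]]
force: [1.3, 0.4, 0.2]
width: 0.0849
```

Call:
jog_arm(
  motion=[
    [0, 0, 0, 2.5, 3.2, 0, 8.5],
    [0, 0, 0, 2.5, 3.2, 0, 8.5],
    [0, 0, 0, 2.5, 3.2, 0, 8.5],
    [0, 0, 0, 2.5, 3.2, 0, 8.5],
    [0, 0, 0, 2.5, 3.2, 0, 8.5],
  ],
)

```text
time: 2.18
tool_pos: [0.4352, -0.2332, 0.2104]
tool_rot: [[-0.074, 0.997, -0.0], [0.997, 0.074, 0.0], [0.0, -0.0, -1.0]]
force: [-0.1, -1.3, 0.7]
width: 0.085
```

Call:
jog_arm(
  motion=[
    [0, 0, 0, 2.5, 3.2, 0, 8.5],
    [0, 0, 0, 2.5, 3.2, 0, 8.5],
    [0, 0, 0, 2.5, 3.2, 0, 8.5],
    [0, 0, 0, 2.5, 3.2, 0, 8.5],
    [0, 0, 0, 0, 0, 0, 8.5],
  ],
)

```text
time: 2.6
tool_pos: [0.5574, -0.1207, 0.2087]
tool_rot: [[-0.079, 0.997, -0.002], [0.997, 0.079, 0.002], [0.003, -0.001, -1.0]]
force: [-0.9, -0.0, -0.8]
width: 0.0852
```

```bash
cat > go.py <<'E'
from h import *
from scipy.spatial.transform import Rotation
def go(x,y,yaw):  # yaw of tool y axis, deg; prints shift (cm, tool axes now), turn (deg), tilt
    s=status.state(); R=np.array(s['tool_rot']); p=np.array(s['tool_pos'])
    a=np.degrees(np.arctan2(R[1,1],R[0,1])); d=R.T@(np.array([x,y,p[2]])-p)*100
    print('t',round(s['time'],2),'pos mm',(p*1000).round(1),'yaw_y',a.round(2),'zdir',R[:,2].round(4),'F',np.round(s['force'],1),'w',round(s['width']*1000,1),'| shift cm',d.round(2),'az',-round((yaw-a+180)%360-180,2),'j',np.round(s['joints'],2),ctrl.tip_extent)
E
python3 -c "
from go import *
go(.589,-.0885,4.5)
snap('top','t1.png');snap('side','s1.png')"
```

```text
t 2.6 pos mm [ 557.4 -120.7  208.7] yaw_y 4.55 zdir [-0.0015  0.0024 -1.    ] F [-0.9 -0.  -0.8] w 85.2 | shift cm [2.96 3.4  0.  ] az 0.05 j [-0.28  0.18  1.26  0.    1.7  -0.36] 0.008
```

Call:
jog_arm(
  motion=[
    [0, 0, 0, 1.0, 1.1, 1.5, 8.5],
    [0, 0, 0, 1.0, 1.1, 3.0, 8.5],
    [0, 0, 0, 1.0, 1.2, 3.0, 8.5],
    [0, 0, 0, 0, 0, 3.5, 8.5],
    [0, 0, 0, 0, 0, 1.0, 8.5],
  ],
)

```text
time: 3.12
tool_pos: [0.5828, -0.0936, 0.0846]
tool_rot: [[-0.073, 0.997, -0.009], [0.997, 0.073, 0.002], [0.002, -0.009, -1.0]]
force: [-1.0, 0.3, -0.5]
width: 0.085
```

```bash
python3 -c "
from go import *
a=snap('top','t2.png');b=snap('side','s2.png')
go(.589,-.0885,4.5)
cv2.imwrite('pics/c2.png',np.hstack([cv2.resize(a[160:240,270:350],(400,400),interpolation=2),cv2.resize(b[150:240,280:370],(400,400),interpolation=2)]))"
```

```text
t 3.22 pos mm [584.  -94.2  88.3] yaw_y 4.13 zdir [-5.5e-03  8.0e-04 -1.0e+00] F [ 0.1 -0.5  0.6] w 84.9 | shift cm [ 0.53  0.54 -0.  ] az -0.37 j [-0.22  0.31  1.35 -0.    1.48 -0.29] 0.008
```

View pics/c2.png

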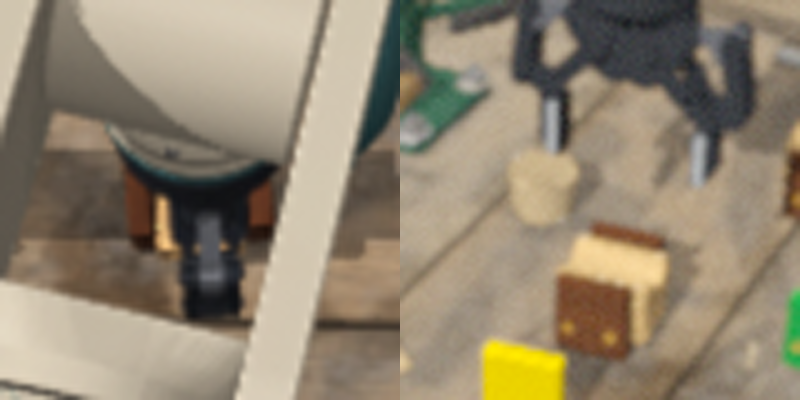

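```bash
python3 -c "
from go import *
s=status.state();p=s['tool_pos'];R=s['tool_rot']
for k in(1,-1):print([proj('side',p+R[:,2]*z+R[:,1]*k*.046).round(1) for z in(.008,-.005)])
from m import *
for x,y in ((.030,.022),(.03,-.022),(-.03,.022),(-.03,-.022)):
  c,q=np.cos(.0785),np.sin(.0785);print(proj('side',[.589+c*x-q*y,-.0885+q*x+c*y,.048]).round(1))
"
```

```text
[array([315. , 194.9]), array([315. , 190.9])]
[array([346.1, 202.4]), array([346.4, 198.4])]
[314.4 210.4]
[320.6 202.3]
[334.7 215.6]
[340.3 207.2]
```

The side crop shows the open jaws above the saddle. The tips are at about (314,184) and (348,191), which straddles the saddle ends along its length. They look higher than the TCP suggests, so I'll descend and look again.

Call:
jog_arm(
  motion=[
    [0, 0, -0.4, 0.5, 0.5, 0, 8.5],
    [0, 0, 0, 0, 0, 2.0, 8.5],
    [0, 0, 0, 0, 0, 2.0, 8.5],
    [0, 0, 0, 0, 0, 0, 8.5],
    [0, 0, 0, 0, 0, 0, 8.5],
  ],
)

```text
time: 3.63
tool_pos: [0.5914, -0.0884, 0.0524]
tool_rot: [[-0.08, 0.997, 0.001], [0.997, 0.08, -0.0], [-0.0, 0.001, -1.0]]
force: [-0.7, 0.1, 0.9]
width: 0.0852
```

```bash
python3 -c "
from go import *
go(.589,-.0885,4.5)
b=snap('side','s3.png')
cv2.imwrite('pics/c3.png',cv2.resize(b[170:240,290:370],(640,560),interpolation=2))
s=status.state();p=s['tool_pos'];R=s['tool_rot']
for k in(1,-1):print([proj('side',p+R[:,2]*z+R[:,1]*k*.046).round(1) for z in(.008,-.005)])
"
```

```text
t 3.63 pos mm [591.4 -88.4  52.4] yaw_y 4.59 zdir [ 1.5e-03 -4.0e-04 -1.0e+00] F [-0.7  0.1  0.9] w 85.2 | shift cm [ 0.01 -0.24 -0.  ] az 0.09 j [-0.21  0.36  1.37 -0.    1.41 -0.29] 0.008
[array([311.4, 205.5]), array([311.4, 201.6])]
[array([342. , 213.2]), array([342.2, 209.4])]
```

View pics/c3.png

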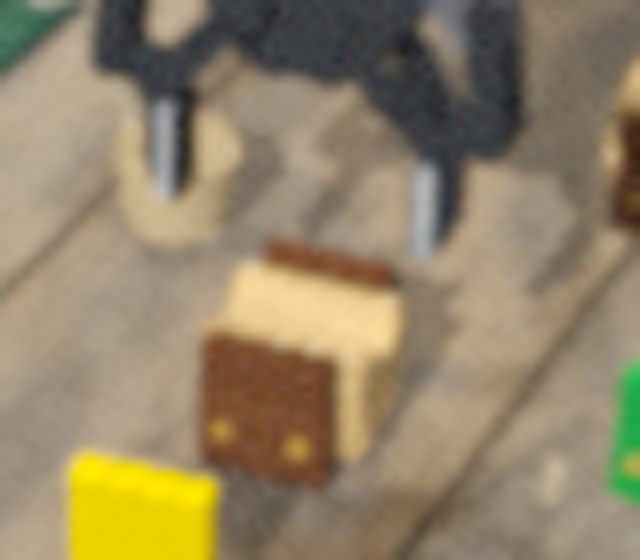

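The tips (at about (311,194) and (343,202)) still read higher than predicted while the saddle projects correctly. Going down to TCP 18 mm is safe either way, so I'll do that and look again.

Call:
jog_arm(
  motion=[
    [0, 0, 0, 0, -0.2, 1.2, 8.5],
    [0, 0, 0, 0, 0, 1.2, 8.5],
    [0, 0, 0, 0, 0, 1.0, 8.5],
    [0, 0, 0, 0, 0, 0, 8.5],
    [0, 0, 0, 0, 0, 0, 8.5],
  ],
)

```text
time: 4.1
tool_pos: [0.5881, -0.0881, 0.0154]
tool_rot: [[-0.08, 0.997, -0.002], [0.997, 0.08, 0.0], [0.001, -0.002, -1.0]]
force: [-0.3, 0.5, -0.4]
width: 0.0854
```

```bash
python3 -c "
from go import *
go(.589,-.0885,4.5)
b=snap('side','s4.png')
cv2.imwrite('pics/c4.png',cv2.resize(b[170:240,290:370],(640,560),interpolation=2))
s=status.state();p=s['tool_pos'];R=s['tool_rot']
for k in(1,-1):print([proj('side',p+R[:,2]*z+R[:,1]*k*.044).round(1) for z in(.008,-.005)])
"
```

```text
t 4.1 pos mm [588.1 -88.1  15.4] yaw_y 4.61 zdir [-2.2e-03  3.0e-04 -1.0e+00] F [-0.3  0.5 -0.4] w 85.4 | shift cm [-0.04  0.09 -0.  ] az 0.11 j [-0.21  0.39  1.41 -0.    1.34 -0.29] 0.008
[array([312.9, 216.6]), array([313., 213.])]
[array([341.7, 224.1]), array([341.9, 220.4])]
```

View pics/c4.png

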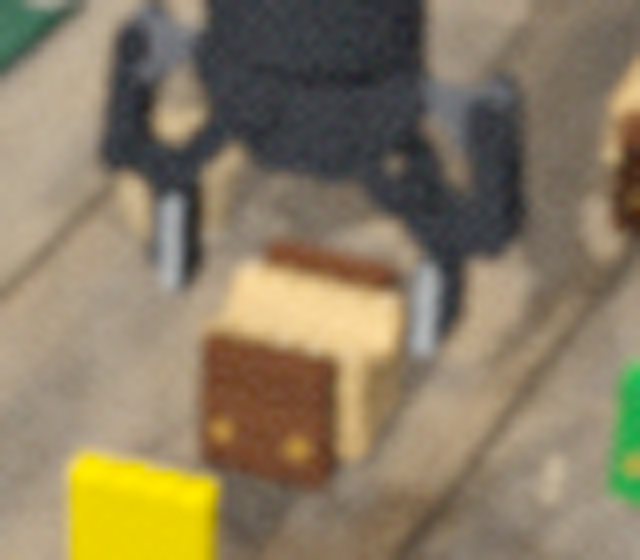

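```bash
python3 -c "
from go import *
p=np.array([.584,-.0942,.0883]);y=np.array([.997,.072,0])
print('top t2: near finger back/pad at various heights')
for z in(.08,.11,.14,.17):print(z,[proj('top',[*(p-y*k)[:2],z]).round(1) for k in(.0425,.057)])
for z in(.03,.06,.08,.11,.14): print(z,proj('side',[.588,-.088,z]).round(1),proj('side',[.588,-.05,z]).round(1), proj('side',[.588-.043,-.0915,z]).round(1))
a=snap('top','t4.png')
cv2.imwrite('pics/c5.png',np.hstack([cv2.resize(cv2.imread('pics/t2.png')[170:240,280:350],(400,400),interpolation=2),cv2.resize(a[170:240,280:350],(400,400),interpolation=2)]))
"
```

```text
top t2: near finger back/pad at various heights
0.08 [array([312.1, 214.5]), array([312.4, 220.5])]
0.11 [array([312. , 212.8]), array([312.4, 218.9])]
0.14 [array([311.9, 210.9]), array([312.3, 217.3])]
0.17 [array([311.8, 208.9]), array([312.1, 215.5])]
0.03 [327.5 214.2] [321.4 221.3] [342.  217.9]
0.06 [327.8 205.4] [321.6 212.4] [342.5 209. ]
0.08 [328.1 199.4] [321.7 206.3] [342.9 203. ]
0.11 [328.4 190.1] [322.  196.8] [343.5 193.6]
0.14 [328.7 180.5] [322.2 187.1] [344. 184.]
```

View pics/c5.png

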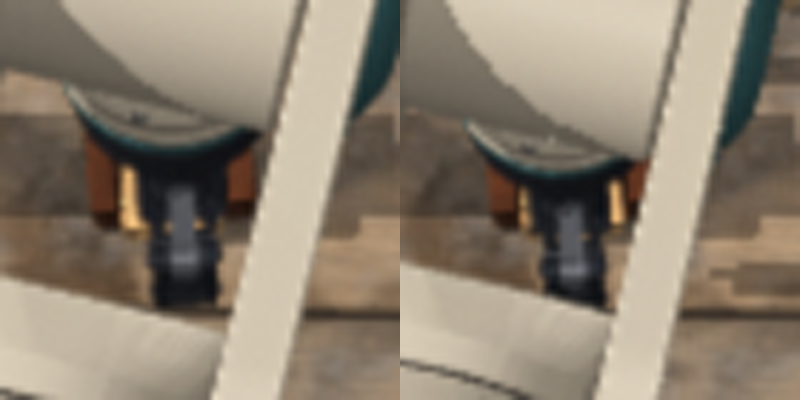

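The top crop confirms the finger is centred over the saddle at column 312. The side view still puts the tips about 25–30 mm higher than the state says. I'll go 8 mm lower, which is safe under either reading, and close.

Call:
jog_arm(
  motion=[
    [0, 0, 0, 0, 0.1, 0.4, 8.5],
    [0, 0, 0, 0, 0, 0.4, 8.5],
    [0, 0, 0, 0, 0, 0, 7.0],
    [0, 0, 0, 0, 0, 0, 6.0],
    [0, 0, 0, 0, 0, 0, 5.0],
  ],
  grip_force=60,
)

```text
time: 4.62
tool_pos: [0.5902, -0.0882, 0.0094]
tool_rot: [[-0.08, 0.997, 0.001], [0.997, 0.08, -0.0], [-0.0, 0.001, -1.0]]
force: [0.8, 0.5, -0.9]
width: 0.0577
```

Call:
jog_arm(
  motion=[
    [0, 0, 0, 0, 0, 0, 5],
    [0, 0, 0, 0, 0, 0, 5],
    [0, 0, 0, 0, 0, 0, 5],
    [0, 0, 0, 0, 0, 0, 5],
    [0, 0, 0, 0, 0, 0, 5],
  ],
)

```text
time: 5.03
tool_pos: [0.5901, -0.0882, 0.009]
tool_rot: [[-0.08, 0.997, 0.001], [0.997, 0.08, -0.0], [-0.0, 0.001, -1.0]]
force: [1.3, 1.0, 3.8]
width: 0.0573
```

```bash
python3 -c "
from go import *
go(.589,-.0885,4.5)
b=snap('side','s5.png')
cv2.imwrite('pics/c6.png',cv2.resize(b[170:240,290:370],(640,560),interpolation=2))
"
```

```text
t 5.03 pos mm [590.1 -88.2   9. ] yaw_y 4.62 zdir [ 1.e-03 -3.e-04 -1.e+00] F [1.3 1.  3.8] w 57.3 | shift cm [-0.02 -0.12 -0.  ] az 0.12 j [-0.21  0.4   1.41 -0.    1.33 -0.29] 0.008
```

View pics/c6.png

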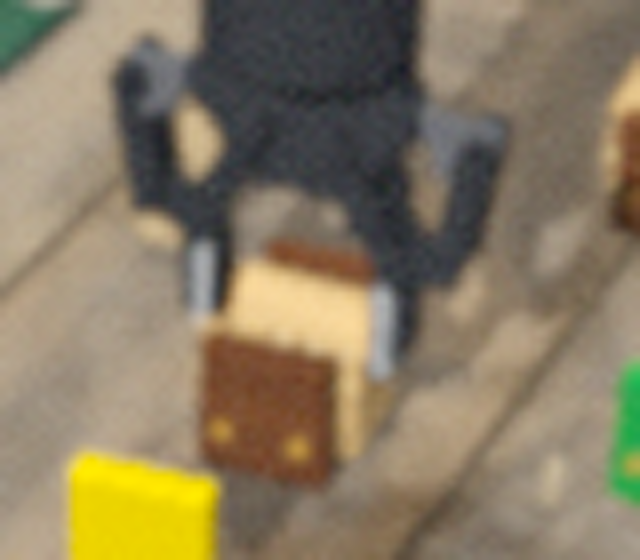

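The side crop shows both pads pressed on the saddle's ends, with tips at about (315,210) and (338,217). The width of 57.3 mm agrees with the 60 mm length. I'll lift straight up.

Call:
jog_arm(
  motion=[
    [0, 0, 0, 0, 0, -0.5, 5],
    [0, 0, 0, 0, 0, -1, 5],
    [0, 0, 0, 0, 0, -1.5, 5],
    [0, 0, 0, 0, 0, -2, 5],
    [0, 0, 0, 0, 0, -2, 5],
  ],
  grip_force=70,
)

```text
time: 5.5
tool_pos: [0.589, -0.088, 0.079]
tool_rot: [[-0.08, 0.997, -0.002], [0.997, 0.08, 0.0], [0.0, -0.002, -1.0]]
force: [0.5, 0.1, -1.1]
width: 0.0571
```

Call:
jog_arm(
  motion=[
    [0, 0, 0, 0, 0, -2, 5],
    [0, 0, 0, 0, 0, -1.5, 5],
    [0, 0, 0, 0, 0, -1, 5],
    [0, 0, 0, 0, 0, 0, 5],
    [0, 0, 0, 0, 0, 0, 5],
  ],
)

```text
time: 5.92
tool_pos: [0.5897, -0.0881, 0.1235]
tool_rot: [[-0.08, 0.997, 0.0], [0.997, 0.08, -0.0], [-0.0, 0.0, -1.0]]
force: [0.8, 0.2, -2.4]
width: 0.0572
```

```bash
python3 -c "
from go import *
go(.47,.03,21.2)
b=snap('side','s6.png')
cv2.imwrite('pics/c7.png',cv2.resize(b[140:240,280:380],(600,600),interpolation=2))
"
```

```text
t 5.92 pos mm [589.7 -88.1 123.5] yaw_y 4.61 zdir [ 0.e+00 -1.e-04 -1.e+00] F [ 0.8  0.2 -2.4] w 57.2 | shift cm [ 12.74 -10.98  -0.  ] az -16.59 j [-0.21  0.29  1.3  -0.    1.54 -0.29] 0.008
```

View pics/c7.png

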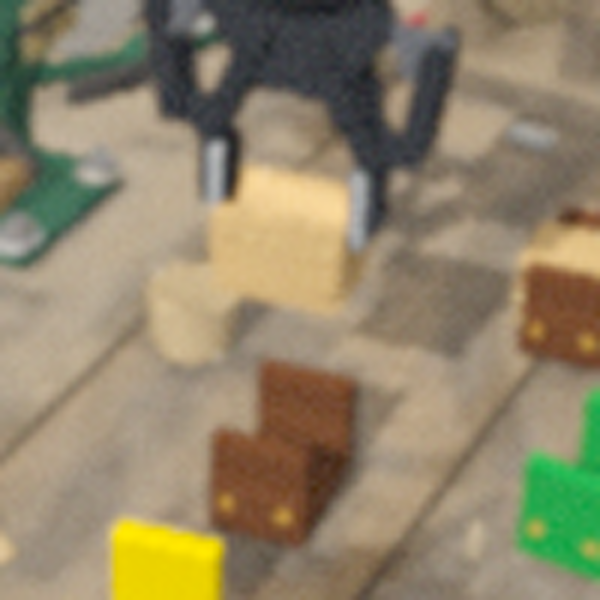

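The saddle is up and upright, between tips at about (316,173) and (340,180), and the keeper is empty. I'll carry it to the open bench at (0.47, 0.03), turned to the fixture's angle.

Call:
jog_arm(
  motion=[
    [0, 0, -5.5, 0, 0, 0, 5],
    [0, 0, -5.5, 0, 0, 0, 5],
    [0, 0, -5.5, 0, 0, 0, 5],
    [0, 0, 0, 1.5, -0.7, 0, 5],
    [0, 0, 0, 3, -1.4, 0, 5],
  ],
)

```text
time: 6.38
tool_pos: [0.5537, -0.055, 0.1214]
tool_rot: [[-0.358, 0.934, -0.003], [0.934, 0.358, -0.0], [0.001, -0.002, -1.0]]
force: [-0.1, 0.0, -1.5]
width: 0.0572
```

Call:
jog_arm(
  motion=[
    [0, 0, 0, 3, -1.4, 0, 5],
    [0, 0, 0, 3, -1.4, 0, 5],
    [0, 0, 0, 3, -1.4, 0, 5],
    [0, 0, 0, 1.8, -0.6, 0, 5],
    [0, 0, 0, 0, 0, 2, 5],
  ],
)

```text
time: 6.8
tool_pos: [0.4698, 0.0321, 0.1056]
tool_rot: [[-0.363, 0.932, 0.004], [0.932, 0.363, 0.001], [-0.001, 0.004, -1.0]]
force: [1.2, -0.5, -1.0]
width: 0.0572
```

Call:
jog_arm(
  motion=[
    [0, 0, 0, 0, 0, 3, 5],
    [0, 0, 0, 0, 0, 3, 5],
    [0, 0, 0, 0, 0, 2, 5],
    [0, 0, 0, 0, 0, 0, 5],
    [0, 0, 0, 0, 0, 0, 5],
  ],
)

```text
time: 7.22
tool_pos: [0.4689, 0.0297, 0.0222]
tool_rot: [[-0.36, 0.933, -0.004], [0.933, 0.36, -0.0], [0.001, -0.004, -1.0]]
force: [0.5, 0.9, -1.8]
width: 0.0569
```

```bash
python3 -c "
from go import *
go(.47,.03,21.2)"
```

```text
t 7.22 pos mm [468.9  29.7  22.2] yaw_y 21.11 zdir [-0.0041 -0.     -1.    ] F [ 0.5  0.9 -1.8] w 56.9 | shift cm [-0.02  0.11 -0.  ] az -0.09 j [-0.02  0.06  1.79 -0.    1.3  -0.38] 0.008
```

Call:
jog_arm(
  motion=[
    [0, 0, 0, 0, 0, 0.8, 5],
    [0, 0, 0, 0, 0, 0.7, 5],
    [0, 0, 0, 0, 0, 0.3, 5],
    [0, 0, 0, 0, 0, 0, 5],
    [0, 0, 0, 0, 0, 0, 5],
  ],
)

```text
time: 7.63
tool_pos: [0.4704, 0.0297, 0.0058]
tool_rot: [[-0.36, 0.933, 0.0], [0.933, 0.36, -0.0], [-0.0, 0.0, -1.0]]
force: [-0.4, -0.1, -1.6]
width: 0.0572
```

Call:
jog_arm(
  motion=[
    [0, 0, 0, 0, 0, 0.1, 5],
    [0, 0, 0, 0, 0, 0.1, 5],
    [0, 0, 0, 0, 0, 0.1, 5],
    [0, 0, 0, 0, 0, 0, 5],
    [0, 0, 0, 0, 0, 0, 5],
  ],
)

```text
time: 8.05
tool_pos: [0.4703, 0.0297, 0.0026]
tool_rot: [[-0.36, 0.933, 0.0], [0.933, 0.36, -0.0], [-0.0, -0.0, -1.0]]
force: [-0.1, 0.6, -2.6]
width: 0.0573
```

Now I'll take it to touch and release.

Call:
jog_arm(
  motion=[
    [0, 0, 0, 0, 0, 0.1, 5],
    [0, 0, 0, 0, 0, 0.1, 5],
    [0, 0, 0, 0, 0, 0, 5],
    [0, 0, 0, 0, 0, 0, 5],
    [0, 0, 0, 0, 0, 0, 5],
  ],
)

```text
time: 8.47
tool_pos: [0.4705, 0.0297, 0.0011]
tool_rot: [[-0.36, 0.933, 0.0], [0.933, 0.36, -0.0], [-0.0, 0.0, -1.0]]
force: [-2.2, 1.1, 5.5]
width: 0.0571
```

Call:
jog_arm(
  motion=[
    [0, 0, 0, 0, 0, 0, 7],
    [0, 0, 0, 0, 0, 0, 8.5],
    [0, 0, 0, 0, 0, 0, 8.5],
    [0, 0, 0, 0, 0, 0, 8.5],
    [0, 0, 0, 0, 0, 0, 8.5],
  ],
)

```text
time: 8.88
tool_pos: [0.4703, 0.0297, 0.0005]
tool_rot: [[-0.36, 0.933, -0.0], [0.933, 0.36, -0.0], [-0.0, -0.0, -1.0]]
force: [-0.1, -0.6, -0.3]
width: 0.085
```

Call:
jog_arm(
  motion=[
    [0, 0, 0, 0, 0, -1, 8.5],
    [0, 0, 0, 0, 0, -2, 8.5],
    [0, 0, 0, 0, 0, -3, 8.5],
    [0, 0, 0, 0, 0, -3, 8.5],
    [0, 0, 0, 0, 0, -1, 8.5],
  ],
)

```text
time: 9.3
tool_pos: [0.4724, 0.0297, 0.1061]
tool_rot: [[-0.36, 0.933, 0.008], [0.933, 0.36, -0.0], [-0.003, 0.007, -1.0]]
force: [1.0, -0.5, 1.3]
width: 0.085
```

Run:
```python
from go import *
go(.47,.03,21.2)
from m import *
b=snap('side','s8.png'); c=snap('top','t8.png')
u,v=proj('side',[.4703,.0297,.02]);print(u,v)
cv2.imwrite('pics/c8.png',np.hstack([cv2.resize(b[int(v)-40:int(v)+40,int(u)-40:int(u)+40],(400,400),interpolation=2),cv2.resize(c[190:290,220:320],(400,400),interpolation=2)]))
```

```text
t 9.3 pos mm [472.4  29.7 106.1] yaw_y 21.12 zdir [ 7.5e-03 -2.0e-04 -1.0e+00] F [ 1.  -0.5  1.3] w 85.0 | shift cm [ 0.11 -0.22 -0.  ] az -0.08 j [-0.02 -0.04  1.7  -0.    1.47 -0.38] 0.008
348.83943408994645 254.87821868447347
```

View pics/c8.png

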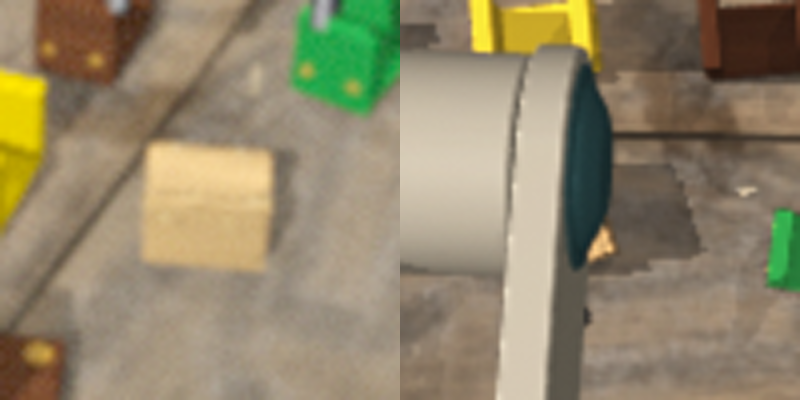

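The saddle stands upright and free on the bench, at crop (208,205), which is side px (350,256). Next I'll turn the jaws 90° and cross-check the fixture centre from the first pictures.

Call:
jog_arm(
  motion=[
    [0, 0, 6, 0, 0, 0, 8.5],
    [0, 0, 6, 0, 0, 0, 8.5],
    [0, 0, 6, 0, 0, 0, 8.5],
    [0, 0, 6, 0, 0, 0, 8.5],
    [0, 0, 6, 0, 0, 0, 8.5],
  ],
)

```text
time: 9.82
tool_pos: [0.4693, 0.0297, 0.0987]
tool_rot: [[0.16, 0.987, -0.003], [0.987, -0.16, -0.0], [-0.001, -0.003, -1.0]]
force: [0.0, 0.1, -0.0]
width: 0.085
```

Call:
jog_arm(
  motion=[
    [0, 0, 6, 0, 0, 0, 8.5],
    [0, 0, 6, 0, 0, 0, 8.5],
    [0, 0, 6, 0, 0, 0, 8.5],
    [0, 0, 6, 0, 0, 0, 8.5],
    [0, 0, 6, 0, 0, 0, 8.5],
  ],
)

```text
time: 10.23
tool_pos: [0.4693, 0.0297, 0.0987]
tool_rot: [[0.632, 0.775, -0.003], [0.775, -0.632, -0.0], [-0.002, -0.002, -1.0]]
force: [-0.7, -0.0, 0.6]
width: 0.0851
```

Call:
jog_arm(
  motion=[
    [0, 0, 6, 0, 0, 0, 8.5],
    [0, 0, 6, 0, 0, 0, 8.5],
    [0, 0, 6, 0, 0, 0, 8.5],
    [0, 0, 6, 0, 0, 0, 8.5],
    [0, 0, 6, 0, 0, 0, 8.5],
  ],
)

```text
time: 10.65
tool_pos: [0.4693, 0.0297, 0.0987]
tool_rot: [[0.935, 0.355, -0.003], [0.355, -0.935, -0.0], [-0.003, -0.001, -1.0]]
force: [0.2, -0.6, 0.4]
width: 0.0849
```

Run:
```python
from go import *
go(.4704,.0297,-68.8)
from m import *
def comps(m,box):
    x,y,w,h=box;n,l,st,c=cv2.connectedComponentsWithStats(m[y:y+h,x:x+w])
    return [(int(st[i,4]),c[i]+[x,y]) for i in range(1,n) if st[i,4]>4]
t=cv2.imread('pics/t0.png');s=cv2.imread('pics/s0.png')
for n,im,box,in_ in(('top',t,(160,175,65,80),0),('side',s,(240,270,90,60),0)):
    h=cv2.cvtColor(im,cv2.COLOR_BGR2HSV)
    m=((h[...,0]>=12)&(h[...,0]<30)&(h[...,1]>70)&(h[...,2]>120)).astype(np.uint8)*255
    for a,c in comps(m,box):print(n,a,c.round(1),'z16',(ray(n,*c,.016)*1000).round(1)[:2],'z28',(ray(n,*c,.028)*1000).round(1)[:2])
b=cv2.imread('pics/s8.png');p,_=masks(b)
rect('side',p,(325,235,50,45),.04,'saddle on bench (top+side)')
# predicted side-view footprint corners of saddle, and seen mask extremes
c,q=np.cos(np.radians(21.1)),np.sin(np.radians(21.1))
for z in(0,.04):print(z,[proj('side',[.4704+c*x-q*y,.0297+q*x+c*y,z]).round(1).tolist() for x,y in((.03,.022),(-.03,.022),(-.03,-.022),(.03,-.022))])
```

```text
t 10.65 pos mm [469.3  29.7  98.7] yaw_y -69.18 zdir [-3.1e-03 -1.0e-04 -1.0e+00] F [ 0.2 -0.6  0.4] w 84.9 | shift cm [ 0.1   0.04 -0.  ] az -0.38 j [-0.02 -0.03  1.71 -0.    1.47  1.19] 0.008
top 14 [163.3 178.4] z16 [638.9 296.9] z28 [636.1 291.8]
top 179 [213.3 179.7] z16 [638.  165.2] z28 [635.2 161.8]
top 23 [199.1 184.6] z16 [624.2 201.6] z28 [621.6 197.8]
top 22 [166.6 195.8] z16 [592.6 284.1] z28 [590.4 279.2]
top 19 [191.  206.8] z16 [564.8 218.4] z28 [563.  214.3]
top 16 [183.5 209.5] z16 [557.3 237.3] z28 [555.6 233. ]
top 31 [164.1 215.8] z16 [539.9 286.2] z28 [538.4 281.2]
top 21 [194. 217.] z16 [538.3 208.7] z28 [536.8 204.7]
top 17 [186.6 219.5] z16 [531.3 227.1] z28 [529.9 222.9]
top 16 [214.1 232.2] z16 [500.  154.2] z28 [498.9 150.9]
top 95 [163.8 241. ] z16 [475.1 281.3] z28 [474.4 276.4]
top 25 [181.  243.6] z16 [469.3 236.7] z28 [468.6 232.3]
top 26 [211.8 244.7] z16 [467.9 158. ] z28 [467.3 154.7]
top 26 [192.1 250.5] z16 [452.2 207.2] z28 [451.8 203.3]
top 36 [220.9 251.2] z16 [451.7 133.8] z28 [451.3 130.8]
side 58 [315.7 280.9] z16 [503.4 144.2] z28 [498.  154.8]
side 711 [271.5 299.6] z16 [562.2 239.7] z28 [555.7 248.5]
side 7 [293.4 283.9] z16 [543.8 176.5] z28 [537.6 186.5]
side 30 [314.2 296.4] z16 [484.2 187.8] z28 [479.1 197.6]
side 7 [246.9 301.9] z16 [605.6 270. ] z28 [598.3 278.3]
side 145 [303.8 315.5] z16 [478.6 244.8] z28 [473.6 253.5]
side 7 [244.3 316. ] z16 [587.5 303.9] z28 [580.6 311.6]
side 62 [268.4 321.9] z16 [534.7 293.3] z28 [528.7 301.2]
side 82 [283.1 323.7] z16 [505.8 283.1] z28 [500.3 291.2]
side 12 [303.7 322.5] z16 [470.  260.7] z28 [465.2 269.2]
saddle on bench (top+side) side px (336, 242, 27, 26) ctr mm [463.4  49. ] size [64.2 90.5] ang 22.2
0 [[335.8, 265.8], [360.1, 267.9], [360.5, 256.0], [337.1, 254.1]]
0.04 [[336.5, 253.6], [361.3, 255.7], [361.7, 244.0], [337.7, 242.1]]
```

The fixture centre from four screws is (546.5, 219.1) and from four studs (546.3, 218.7), with its axis at 21.0°. Together with the saddle silhouette matching the robot's pose, that agrees well. I'll go down on the long sides.

Call:
jog_arm(
  motion=[
    [0, 0, -0.3, 0.1, 0, 2.5, 8.5],
    [0, 0, 0, 0, 0, 3, 8.5],
    [0, 0, 0, 0, 0, 2.5, 8.5],
    [0, 0, 0, 0, 0, 1, 8.5],
    [0, 0, 0, 0, 0, 0, 8.5],
  ],
)

```text
time: 11.07
tool_pos: [0.4684, 0.0301, 0.0069]
tool_rot: [[0.931, 0.365, -0.007], [0.365, -0.931, 0.0], [-0.007, -0.003, -1.0]]
force: [0.2, 0.4, -0.1]
width: 0.0848
```

```bash
python3 -c "
from go import *
go(.4704,.0297,-68.9)"
```

```text
t 11.07 pos mm [468.4  30.1   6.9] yaw_y -68.59 zdir [-0.0075  0.     -1.    ] F [ 0.2  0.4 -0.1] w 84.8 | shift cm [ 0.17  0.11 -0.  ] az 0.31 j [-0.01  0.08  1.79 -0.    1.27  1.18] 0.008
```

Call:
jog_arm(
  motion=[
    [0, 0, 0, 0, 0, 0.3, 8.5],
    [0, 0, 0, 0, 0, 0.2, 8.5],
    [0, 0, 0, 0, 0, 0, 8.5],
    [0, 0, 0, 0, 0, 0, 8.5],
    [0, 0, 0, 0, 0, 0, 8.5],
  ],
)

```text
time: 11.48
tool_pos: [0.4719, 0.0301, 0.0065]
tool_rot: [[0.931, 0.365, 0.002], [0.365, -0.931, -0.0], [0.002, 0.001, -1.0]]
force: [-0.5, -0.5, -0.1]
width: 0.085
```

```bash
python3 -c "
from go import *
go(.4704,.0297,-68.9)"
```

```text
t 11.48 pos mm [471.9  30.1   6.5] yaw_y -68.59 zdir [ 1.8e-03 -1.0e-04 -1.0e+00] F [-0.5 -0.5 -0.1] w 85.0 | shift cm [-0.15 -0.02 -0.  ] az 0.31 j [-0.01  0.08  1.79 -0.    1.26  1.18] 0.008
```

Call:
jog_arm(
  motion=[
    [0, 0, 0.3, -0.15, 0, 0.4, 8.5],
    [0, 0, 0, 0, 0, 0.1, 8.5],
    [0, 0, 0, 0, 0, 0, 8.5],
    [0, 0, 0, 0, 0, 0, 8.5],
    [0, 0, 0, 0, 0, 0, 8.5],
  ],
)

```text
time: 11.9
tool_pos: [0.4699, 0.0295, 0.0006]
tool_rot: [[0.933, 0.36, 0.0], [0.36, -0.933, -0.0], [0.0, 0.0, -1.0]]
force: [0.3, 0.5, 0.1]
width: 0.0848
```

```bash
python3 -c "
from go import *
go(.4704,.0297,-68.9)"
```

```text
t 11.9 pos mm [469.9  29.5   0.6] yaw_y -68.89 zdir [ 0.e+00 -1.e-04 -1.e+00] F [0.3 0.5 0.1] w 84.8 | shift cm [0.06 0.   0.  ] az 0.01 j [-0.02  0.09  1.8  -0.    1.25  1.19] 0.008
```

Call:
jog_arm(
  motion=[
    [0, 0, 0, 0.05, 0, 0, 8],
    [0, 0, 0, 0, 0, 0, 6],
    [0, 0, 0, 0, 0, 0, 4],
    [0, 0, 0, 0, 0, 0, 3],
    [0, 0, 0, 0, 0, 0, 3],
  ],
  grip_force=80,
)

```text
time: 12.32
tool_pos: [0.4708, 0.0297, 0.0012]
tool_rot: [[0.933, 0.36, 0.001], [0.36, -0.933, -0.0], [0.001, 0.001, -1.0]]
force: [0.6, -0.2, -1.0]
width: 0.0418
```

Call:
jog_arm(
  motion=[
    [0, 0, 0, 0, 0, 0, 3],
    [0, 0, 0, 0, 0, 0, 3],
    [0, 0, 0, 0, 0, 0, 3],
    [0, 0, 0, 0, 0, 0, 3],
    [0, 0, 0, 0, 0, 0, 3],
  ],
)

```text
time: 12.73
tool_pos: [0.4707, 0.0297, 0.001]
tool_rot: [[0.933, 0.36, 0.001], [0.36, -0.933, -0.0], [0.001, 0.0, -1.0]]
force: [-0.5, 0.1, 6.4]
width: 0.0425
```

Call:
jog_arm(
  motion=[
    [0, 0, 0, 0, 0, -0.5, 3],
    [0, 0, 0, 0, 0, -1.5, 3],
    [0, 0, 0, 0, 0, -2.5, 3],
    [0, 0, 0, 0, 0, -3, 3],
    [0, 0, 0, 0, 0, -3, 3],
  ],
)

```text
time: 13.15
tool_pos: [0.469, 0.0298, 0.1056]
tool_rot: [[0.933, 0.36, -0.003], [0.36, -0.933, -0.0], [-0.003, -0.001, -1.0]]
force: [0.1, -0.2, -1.7]
width: 0.042
```

```bash
python3 -c "
from go import *
go(.5464,.219,-69)"
```

```text
t 13.15 pos mm [469.   29.8 105.6] yaw_y -68.88 zdir [-0.0034 -0.     -1.    ] F [ 0.1 -0.2 -1.7] w 42.0 | shift cm [ 14.04 -14.87  -0.03] az 0.12 j [-0.02 -0.04  1.71 -0.    1.48  1.19] 0.008
```

Call:
jog_arm(
  motion=[
    [0, 0, 0.1, 1, -1, -0.5, 3],
    [0, 0, 0, 2.5, -2.7, 0, 3],
    [0, 0, 0, 2.5, -2.7, 0, 3],
    [0, 0, 0, 2.5, -2.7, 0, 3],
    [0, 0, 0, 2.5, -2.7, 0, 3],
  ],
)

```text
time: 13.57
tool_pos: [0.5304, 0.1808, 0.1098]
tool_rot: [[0.934, 0.358, -0.002], [0.358, -0.934, -0.001], [-0.002, -0.0, -1.0]]
force: [0.0, 0.5, -0.9]
width: 0.0424
```

Call:
jog_arm(
  motion=[
    [0, 0, 0, 2, -2.1, 0, 3],
    [0, 0, 0, 1, -1, 0, 3],
    [0, 0, 0, 0, 0, 0, 3],
    [0, 0, 0, 0, 0, 0, 3],
    [0, 0, 0, 0, 0, 0, 3],
  ],
)

```text
time: 13.98
tool_pos: [0.5469, 0.2182, 0.1099]
tool_rot: [[0.934, 0.358, -0.002], [0.358, -0.934, -0.001], [-0.002, 0.0, -1.0]]
force: [-0.7, -0.1, -1.3]
width: 0.0423
```

```bash
python3 -c "
from go import *
go(.5464,.219,-69)"
```

```text
t 13.98 pos mm [546.9 218.2 109.9] yaw_y -69.01 zdir [-1.6e-03 -9.0e-04 -1.0e+00] F [-0.7 -0.1 -1.3] w 42.3 | shift cm [-0.02 -0.09  0.  ] az -0.01 j [ 0.32  0.28  1.34 -0.    1.52  1.52] 0.008
```

Call:
jog_arm(
  motion=[
    [0, 0, 0, 0, -0.1, 1, 3],
    [0, 0, 0, 0, 0, 1.5, 3],
    [0, 0, 0, 0, 0, 1, 3],
    [0, 0, 0, 0, 0, 0.5, 3],
    [0, 0, 0, 0, 0, 0, 3],
  ],
)

```text
time: 14.4
tool_pos: [0.5461, 0.2191, 0.0686]
tool_rot: [[0.934, 0.358, -0.003], [0.358, -0.934, -0.001], [-0.003, -0.0, -1.0]]
force: [-0.8, -0.7, -2.4]
width: 0.0422
```

Call:
jog_arm(
  motion=[
    [0, 0, 0, 0, 0, 1, 3],
    [0, 0, 0, 0, 0, 1, 3],
    [0, 0, 0, 0, 0, 0.8, 3],
    [0, 0, 0, 0, 0, 0, 3],
    [0, 0, 0, 0, 0, 0, 3],
  ],
)

```text
time: 14.82
tool_pos: [0.5468, 0.2198, 0.0417]
tool_rot: [[0.933, 0.359, -0.001], [0.359, -0.933, -0.001], [-0.001, 0.0, -1.0]]
force: [-0.7, 0.2, -1.9]
width: 0.0421
```

```bash
python3 -c "
from go import *
go(.5464,.219,-69)
b=snap('side','s9.png')
cv2.imwrite('pics/c9.png',cv2.resize(b[235:335,230:345],(800,600)[:1]+(696,),interpolation=2)[:600])"
```

```text
t 14.82 pos mm [546.8 219.8  41.7] yaw_y -68.99 zdir [-1.3e-03 -6.0e-04 -1.0e+00] F [-0.7  0.2 -1.9] w 42.1 | shift cm [-0.07  0.06  0.  ] az 0.01 j [ 0.32  0.35  1.41 -0.    1.39  1.52] 0.008
```

View pics/c9.png

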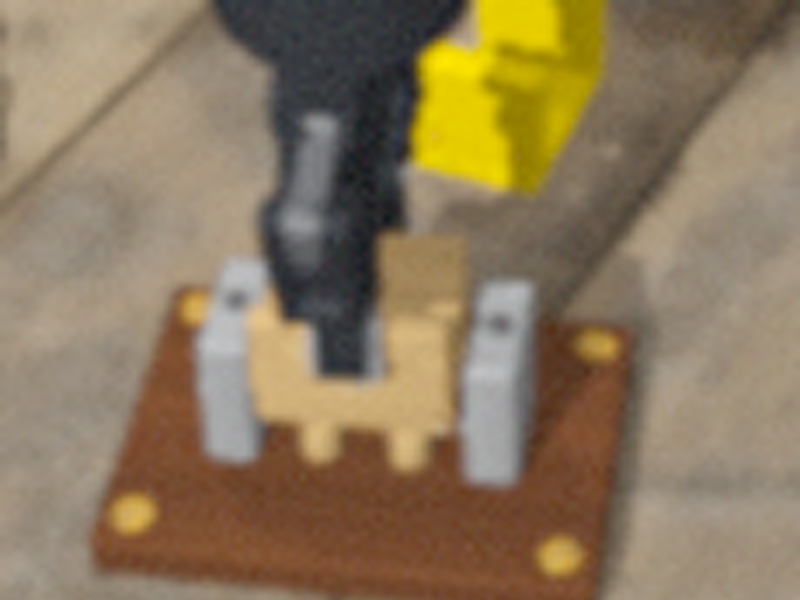

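Run:
```python
from h import *
def pt(cx,cy,a,x,y,z):
    a=np.radians(a);u,v=proj('side',[cx+np.cos(a)*x-np.sin(a)*y,cy+np.sin(a)*x+np.cos(a)*y,z]); return (round((u-230)*6.957),round((v-235)*6.96))
F=(.5464,.219,21);B=(.5468,.2198,21)
print('post inner front edges bottom/top', [[pt(*F,k*.033,.02,z) for z in(.016,.066)] for k in(1,-1)])
print('post outer front', [[pt(*F,k*.049,.02,z) for z in(.016,.066)] for k in(1,-1)])
print('block front bottom', [pt(*B,k*.03,.022,.0407) for k in(1,-1)],'front top',[pt(*B,k*.03,.022,.0807) for k in(1,-1)])
print('studs top',[pt(*F,k*.014,.010,.028) for k in(1,-1)])
print('board corners',[pt(*F,a*.078,b*.056,.016) for a,b in((1,1),(-1,1),(-1,-1),(1,-1))])
```

```text
post inner front edges bottom/top [[(250, 462), (240, 348)], [(459, 481), (456, 367)]]
post outer front [[(200, 457), (188, 343)], [(510, 486), (509, 372)]]
block front bottom [(251, 413), (445, 431)] front top [(243, 320), (442, 338)]
studs top [(315, 417), (403, 425)]
board corners [(77, 539), (589, 588), (630, 319), (168, 277)]
```

The last crop shows the saddle level between the posts with both front studs visible under it, at crop (320,440) and (408,450). The block may sit about 1–2 mm towards +x, so I'll measure the edges numerically.

Run:
```python
from h import *
b=cv2.imread('pics/s9.png').astype(int);s=cv2.imread('pics/s0.png').astype(int)
rb=b[...,2]-b[...,0]
print('u',list(range(256,312)))
for v in(288,290,292,294):print(v,rb[v,256:312].tolist())
F=(.5464,.219,21)
# subpixel: post edges from R-B in empty picture, rows through post
for v in(292,296): print('s0',v,(s[...,2]-s[...,0])[v,256:312].tolist())
def pt(c,x,y,z):
    a=np.radians(c[2]);return proj('side',[c[0]+np.cos(a)*x-np.sin(a)*y,c[1]+np.sin(a)*x+np.cos(a)*y,z]).round(1)
for k in(1,-1):print('post in/out front at v~292',[pt(F,k*x,.02,.048) for x in(.033,.049)],'block',pt((.5468,.2198,21),k*.03,.022,.06))
```

```text
u [256, 257, 258, 259, 260, 261, 262, 263, 264, 265, 266, 267, 268, 269, 270, 271, 272, 273, 274, 275, 276, 277, 278, 279, 280, 281, 282, 283, 284, 285, 286, 287, 288, 289, 290, 291, 292, 293, 294, 295, 296, 297, 298, 299, 300, 301, 302, 303, 304, 305, 306, 307, 308, 309, 310, 311]
288 [78, 63, 21, 0, -3, -3, -1, -3, 2, 32, 76, 89, 86, 82, 86, 87, 84, 70, 50, 25, 9, 4, 7, 5, 6, 0, 0, 2, 11, 46, 79, 83, 83, 88, 86, 86, 84, 83, 73, 58, 20, -1, -4, -3, -2, -1, -3, -2, -4, 2, 13, 41, 56, 50, 52, 54]
290 [73, 55, 23, 2, -2, -1, -1, -1, 1, 24, 62, 84, 85, 86, 84, 82, 85, 84, 84, 82, 75, 72, 70, 65, 60, 50, 47, 53, 66, 78, 85, 83, 88, 84, 83, 84, 83, 86, 79, 57, 17, -3, -3, -2, 0, -2, 1, -1, -2, 2, 18, 43, 48, 59, 49, 62]
292 [78, 71, 40, 12, 0, -1, -3, -2, -3, 5, 43, 79, 87, 88, 86, 86, 87, 87, 88, 85, 86, 86, 87, 85, 86, 87, 79, 87, 85, 81, 90, 83, 83, 86, 84, 86, 84, 83, 80, 56, 13, -3, -1, -1, 2, -2, 0, 0, -2, 0, 13, 39, 51, 57, 55, 54]
294 [85, 75, 52, 20, 0, -2, -3, -2, 0, 0, 26, 60, 82, 85, 83, 86, 85, 84, 84, 86, 86, 86, 85, 83, 84, 85, 86, 85, 85, 83, 83, 84, 84, 84, 82, 81, 82, 84, 81, 57, 13, -4, -1, -2, -1, -4, 2, 2, -2, 1, 23, 49, 58, 55, 63, 73]
s0 292 [81, 67, 40, 10, 0, -3, 0, 1, -1, 2, -2, -2, 0, -3, 3, 27, 56, 73, 76, 87, 87, 84, 80, 79, 69, 69, 78, 75, 77, 83, 77, 81, 84, 86, 90, 83, 79, 73, 70, 58, 23, 1, -1, -1, 1, 0, -2, 1, 0, 4, 15, 42, 56, 59, 56, 56]
s0 296 [82, 81, 59, 21, 2, -3, -1, 1, -2, 1, 0, 4, 28, 52, 71, 76, 81, 82, 89, 89, 90, 83, 78, 63, 68, 80, 80, 76, 78, 81, 87, 87, 86, 87, 85, 73, 65, 61, 63, 31, 8, -1, -3, -3, -1, 2, -1, -5, -2, 6, 31, 51, 59, 64, 79, 77]
post in/out front at v~292 [array([265., 291.]), array([257.6, 290.3])] block [265.5 288. ]
post in/out front at v~292 [array([295.7, 293.8]), array([303.2, 294.5])] block [293.7 290.6]
```

Post outer and inner edges measure 257.6 and 295.8 px against 257.6 and 295.7 predicted, and the block edge is 265.2 against 265.5. The alignment holds, so I'll make a fine correction and lower.

Call:
jog_arm(
  motion=[
    [0, 0, 0, -0.05, 0.06, 0.3, 3],
    [0, 0, 0, 0, 0, 0.4, 3],
    [0, 0, 0, 0, 0, 0.2, 3],
    [0, 0, 0, 0, 0, 0, 3],
    [0, 0, 0, 0, 0, 0, 3],
  ],
  grip_force=100,
)

```text
time: 15.28
tool_pos: [0.5468, 0.2192, 0.0334]
tool_rot: [[0.933, 0.359, -0.0], [0.359, -0.933, -0.0], [-0.0, 0.0, -1.0]]
force: [0.3, 1.0, -1.3]
width: 0.0418
```

Call:
jog_arm(
  motion=[
    [0, 0, 0, 0, 0, 0.1, 3],
    [0, 0, 0, 0, 0, 0.1, 3],
    [0, 0, 0, 0, 0, 0.1, 3],
    [0, 0, 0, 0, 0, 0.1, 3],
    [0, 0, 0, 0, 0, 0, 3],
  ],
)

```text
time: 15.7
tool_pos: [0.5468, 0.2191, 0.0293]
tool_rot: [[0.934, 0.359, -0.0], [0.359, -0.934, -0.0], [-0.0, 0.0, -1.0]]
force: [0.1, 0.6, -1.8]
width: 0.0415
```

```bash
python3 -c "
from go import *
go(.5464,.219,-69);print(status.state()['ft_torque'])"
```

```text
t 15.7 pos mm [546.8 219.1  29.3] yaw_y -68.99 zdir [-3.e-04 -2.e-04 -1.e+00] F [ 0.1  0.6 -1.8] w 41.5 | shift cm [-0.04 -0.    0.  ] az 0.01 j [ 0.32  0.36  1.42 -0.    1.36  1.52] 0.008
[0.04919828 0.01098695 0.0244849 ]
```

Call:
jog_arm(
  motion=[
    [0, 0, 0, -0.02, 0, 0.1, 3],
    [0, 0, 0, 0, 0, 0.1, 3],
    [0, 0, 0, 0, 0, 0.1, 3],
    [0, 0, 0, 0, 0, 0, 3],
    [0, 0, 0, 0, 0, 0, 3],
  ],
)

```text
time: 16.12
tool_pos: [0.5468, 0.2192, 0.0269]
tool_rot: [[0.933, 0.359, 0.0], [0.359, -0.933, -0.0], [0.0, 0.0, -1.0]]
force: [-1.7, -0.4, 1.6]
width: 0.0421
```

```bash
python3 -c "
from go import *
go(.5464,.219,-69);print(status.state()['ft_torque'])"
```

```text
t 16.12 pos mm [546.8 219.2  26.9] yaw_y -68.98 zdir [ 1.e-04 -1.e-04 -1.e+00] F [-1.7 -0.4  1.6] w 42.1 | shift cm [-0.04  0.   -0.  ] az 0.02 j [ 0.32  0.36  1.42 -0.    1.36  1.52] 0.008
[-0.12932324  0.27176932 -0.02979104]
```

Call:
jog_arm(
  motion=[
    [0, 0, 0, 0, 0, 0.1, 3],
    [0, 0, 0, 0, 0, 0.1, 3],
    [0, 0, 0, 0, 0, 0, 3],
    [0, 0, 0, 0, 0, 0, 3],
    [0, 0, 0, 0, 0, 0, 3],
  ],
)

```text
time: 16.53
tool_pos: [0.5469, 0.2192, 0.0265]
tool_rot: [[0.933, 0.359, 0.001], [0.359, -0.933, -0.0], [0.001, 0.0, -1.0]]
force: [-6.6, -2.5, 12.0]
width: 0.0414
```

```bash
python3 -c "
from go import *
go(.5464,.219,-69);print(status.state()['ft_torque'])"
```

```text
t 16.53 pos mm [546.9 219.2  26.5] yaw_y -68.98 zdir [ 7.e-04 -0.e+00 -1.e+00] F [-6.6 -2.5 12. ] w 41.4 | shift cm [-0.06 -0.   -0.  ] az 0.02 j [ 0.32  0.36  1.42 -0.    1.36  1.52] 0.008
[-0.45082929  1.24248358 -0.04310273]
```

The force is pushing the block towards −x, so it sits a little too far towards +x. I'll ease up and shift 1 mm that way.

Call:
jog_arm(
  motion=[
    [0, 0, 0, 0, 0, -0.15, 3],
    [0, 0, 0, -0.1, 0, 0, 3],
    [0, 0, 0, 0, 0, 0.1, 3],
    [0, 0, 0, 0, 0, 0, 3],
    [0, 0, 0, 0, 0, 0, 3],
  ],
)

```text
time: 16.95
tool_pos: [0.546, 0.2188, 0.0253]
tool_rot: [[0.934, 0.359, 0.001], [0.359, -0.934, 0.0], [0.0, 0.0, -1.0]]
force: [-1.4, -0.4, 3.5]
width: 0.0416
```

```bash
python3 -c "
from go import *
go(.5464,.219,-69);print(status.state()['ft_torque'])"
```

```text
t 16.95 pos mm [546.  218.8  25.3] yaw_y -68.99 zdir [ 5.e-04  0.e+00 -1.e+00] F [-1.4 -0.4  3.5] w 41.6 | shift cm [ 0.05 -0.    0.  ] az 0.01 j [ 0.32  0.36  1.42 -0.    1.35  1.52] 0.008
[-0.11847172  0.19394039  0.02053396]
```

Call:
jog_arm(
  motion=[
    [0, 0, 0, -0.03, 0, 0.1, 3],
    [0, 0, 0, 0, 0, 0.1, 3],
    [0, 0, 0, 0, 0, 0.1, 3],
    [0, 0, 0, 0, 0, 0, 3],
    [0, 0, 0, 0, 0, 0, 3],
  ],
)

```text
time: 17.37
tool_pos: [0.5449, 0.2184, 0.0208]
tool_rot: [[0.933, 0.359, -0.002], [0.359, -0.933, -0.001], [-0.002, 0.0, -1.0]]
force: [1.1, -0.5, -3.4]
width: 0.0414
```

```bash
python3 -c "
from go import *
go(.5464,.219,-69);print(status.state()['ft_torque'])"
```

```text
t 17.37 pos mm [544.9 218.4  20.8] yaw_y -68.99 zdir [-1.7e-03 -6.0e-04 -1.0e+00] F [ 1.1 -0.5 -3.4] w 41.4 | shift cm [ 0.16  0.   -0.  ] az 0.01 j [ 0.32  0.37  1.43 -0.    1.35  1.52] 0.008
[ 0.00127261 -0.11173437 -0.02684717]
```

Call:
jog_arm(
  motion=[
    [0, 0, 0, 0, 0, 0.1, 3],
    [0, 0, 0, 0, 0, 0.1, 3],
    [0, 0, 0, 0, 0, 0.1, 3],
    [0, 0, 0, 0, 0, 0, 3],
    [0, 0, 0, 0, 0, 0, 3],
  ],
)

```text
time: 17.78
tool_pos: [0.545, 0.2185, 0.0181]
tool_rot: [[0.933, 0.359, -0.001], [0.359, -0.933, -0.001], [-0.002, -0.0, -1.0]]
force: [0.4, -0.0, -7.1]
width: 0.0416
```

```bash
python3 -c "
from go import *
go(.5464,.219,-69);print(status.state()['ft_torque'])"
```

```text
t 17.78 pos mm [545.  218.5  18.1] yaw_y -68.99 zdir [-1.4e-03 -5.0e-04 -1.0e+00] F [ 0.4 -0.  -7.1] w 41.6 | shift cm [ 0.15  0.01 -0.  ] az 0.01 j [ 0.32  0.37  1.43 -0.    1.34  1.52] 0.008
[ 0.10734503 -0.22620208 -0.03439814]
```

Call:
jog_arm(
  motion=[
    [0, 0, 0, 0, 0, 0.1, 3],
    [0, 0, 0, 0, 0, 0.1, 3],
    [0, 0, 0, 0, 0, 0.1, 3],
    [0, 0, 0, 0, 0, 0, 3],
    [0, 0, 0, 0, 0, 0, 3],
  ],
)

```text
time: 18.2
tool_pos: [0.5459, 0.2188, 0.0172]
tool_rot: [[0.933, 0.359, 0.001], [0.359, -0.933, 0.0], [0.001, 0.0, -1.0]]
force: [-3.3, -1.6, 6.1]
width: 0.0415
```

```bash
python3 -c "
from go import *
go(.5464,.219,-69);print(status.state()['ft_torque'])"
```

```text
t 18.2 pos mm [545.9 218.8  17.2] yaw_y -68.98 zdir [ 1.1e-03  2.0e-04 -1.0e+00] F [-3.3 -1.6  6.1] w 41.5 | shift cm [ 0.06 -0.    0.  ] az 0.02 j [ 0.32  0.37  1.43 -0.    1.34  1.52] 0.008
[-0.25485613  0.62657132  0.0035554 ]
```

Call:
jog_arm(
  motion=[
    [0, 0, 0, 0, 0, 0.15, 3],
    [0, 0, 0, 0, 0, 0.15, 3],
    [0, 0, 0, 0, 0, 0, 3],
    [0, 0, 0, 0, 0, 0, 3],
    [0, 0, 0, 0, 0, 0, 3],
  ],
)

```text
time: 18.62
tool_pos: [0.5461, 0.2189, 0.0172]
tool_rot: [[0.933, 0.359, 0.002], [0.359, -0.933, 0.0], [0.002, 0.0, -1.0]]
force: [-13.1, -5.5, 23.3]
width: 0.0414
```

It is firm at 17.2 mm under 23 N, so it is home. I'll ease off, release and back away.

Call:
jog_arm(
  motion=[
    [0, 0, 0, 0, 0, -0.3, 3],
    [0, 0, 0, 0, 0, -0.1, 3],
    [0, 0, 0, 0, 0, 0, 6],
    [0, 0, 0, 0, 0, 0, 8.5],
    [0, 0, 0, 0, 0, 0, 8.5],
  ],
)

```text
time: 19.03
tool_pos: [0.5457, 0.2187, 0.0169]
tool_rot: [[0.934, 0.359, 0.0], [0.359, -0.934, 0.0], [0.0, 0.0, -1.0]]
force: [-1.0, -0.6, -0.1]
width: 0.0757
```

Call:
jog_arm(
  motion=[
    [0, 0, 0, 0, 0, 0, 8.5],
    [0, 0, 0, 0, 0, 0, 8.5],
    [0, 0, 0, 0, 0, -0.5, 8.5],
    [0, 0, 0, 0, 0, -1.5, 8.5],
    [0, 0, 0, 0, 0, -2.5, 8.5],
  ],
)

```text
time: 19.45
tool_pos: [0.5439, 0.2181, 0.06]
tool_rot: [[0.933, 0.359, -0.005], [0.359, -0.934, -0.002], [-0.005, -0.0, -1.0]]
force: [-0.1, -0.7, 0.8]
width: 0.0855
```

Call:
jog_arm(
  motion=[
    [0, 0, 0, 0, 0, -3.5, 8.5],
    [0, 0, 0, 0, 0, -3.5, 8.5],
    [0, 0, 0, 0, 0, -3.5, 8.5],
    [0, 0, 0, 0, 0, 0, 8.5],
    [0, 0, 0, 0, 0, 0, 8.5],
  ],
)

```text
time: 19.87
tool_pos: [0.5468, 0.2191, 0.1705]
tool_rot: [[0.933, 0.359, 0.006], [0.359, -0.934, 0.002], [0.006, 0.0, -1.0]]
force: [-0.1, -0.2, -0.7]
width: 0.0848
```

Call:
jog_arm(
  motion=[
    [0, 0, 0, -2, 3, 0, 8.5],
    [0, 0, 0, -2, 3, 0, 8.5],
    [0, 0, 0, -2, 3, 0, 8.5],
    [0, 0, 0, -2, 3, 0, 8.5],
    [0, 0, 0, -2, 3, 0, 8.5],
  ],
)

```text
time: 20.28
tool_pos: [0.5046, 0.0414, 0.1656]
tool_rot: [[0.933, 0.359, -0.002], [0.359, -0.933, -0.0], [-0.002, -0.001, -1.0]]
force: [0.6, -0.0, -0.0]
width: 0.0848
```

Call:
jog_arm(
  motion=[
    [0, 0, 0, 0, 4, 0, 8.5],
    [0, 0, 0, 0, 4, 0, 8.5],
    [0, 0, 0, 0, 4, 0, 8.5],
    [0, 0, 0, 0, 0, 0, 8.5],
    [0, 0, 0, 0, 0, 0, 8.5],
  ],
)

```text
time: 20.7
tool_pos: [0.5485, -0.0709, 0.1652]
tool_rot: [[0.935, 0.355, -0.003], [0.355, -0.935, 0.001], [-0.003, -0.002, -1.0]]
force: [-0.9, 0.1, -0.4]
width: 0.085
```

Run:
```python
from go import *
from m import *
go(.5464,.219,-69)
b=snap('side','s10.png');c=snap('top','t10.png')
p,_=masks(b);pt_,_=masks(c)
def fit(n,mask,box):
    x,y,w,h=box;m=np.zeros_like(mask);m[y:y+h,x:x+w]=mask[y:y+h,x:x+w]
    k,l,st,ce=cv2.connectedComponentsWithStats(m);i=1+st[1:,4].argmax();print(n,'bbox',st[i],'c',ce[i].round(1))
fit('side',p,(255,262,50,50));fit('top',pt_,(172,195,35,35))
rect('top',pt_,(172,195,35,35),.056,'saddle')
for lift in(0,.009):
    print(lift,[[proj('side',[.5464+.9336*x-.3584*y,.219+.3584*x+.9336*y,z+lift]).round(1).tolist() for x,y in((.03,.022),(-.03,.022),(-.03,-.022),(.03,-.022))] for z in(.016,.056)])
print('V flat check', {n:int(cv2.absdiff(cv2.imread('pics/t0.png'),c)[r[1]:r[3],r[0]:r[2]].mean()) for n,r in {'flat':(372,208,415,248),'pencil':(402,250,470,272),'wedge':(480,218,502,250),'wedge2':(258,122,298,170),'bung':(335,148,360,175),'bung2':(446,134,470,158)}.items()})
```

```text
t 20.7 pos mm [548.5 -70.9 165.2] yaw_y -69.18 zdir [-3.1e-03  6.0e-04 -1.0e+00] F [-0.9  0.1 -0.4] w 85.0 | shift cm [ 1.011e+01 -2.717e+01  2.000e-02] az -0.18 j [-0.2   0.15  1.38  0.    1.61  1.01] 0.008
side bbox [267 274  31  32 828] c [282.  289.6]
top bbox [173 198  24  28 373] c [185.5 212.1]
saddle top px (173, 198, 24, 28) ctr mm [545.9 218.8] size [60.7 45.3] ang 20.4
0 [[[267.1, 302.2], [294.5, 304.8], [297.6, 289.7], [271.4, 287.3]], [[266.0, 289.2], [294.1, 291.7], [297.4, 276.9], [270.4, 274.5]]]
0.009 [[[266.8, 299.3], [294.4, 301.9], [297.6, 286.9], [271.1, 284.5]], [[265.7, 286.1], [294.0, 288.7], [297.3, 273.9], [270.2, 271.5]]]
V flat check {'flat': 9, 'pencil': 2, 'wedge': 22, 'wedge2': 33, 'bung': 15, 'bung2': 3}
```

The side silhouette rows 274–305 match the fully-home prediction (274.5–304.8), not the on-catches one (271.5–301.9). The top view gives (545.9, 218.8) at 20.4°. I'll hand it in.

```bash
python3 -c "
from rig import job;print(job.close_job())"
```

```text
the job is handed in; nothing more can be done
None
```

I carried out the whole job and handed it in at about 20.7 s of the 48 s allowed. The hand-in reports no verdict. I lifted the saddle out of its keeper by its ends, stood it free on the bench at about (0.470, 0.030), and took it again by its long sides. I then lowered it onto the studs and pressed it home.

**Last checks**
- **Pressed home:** the tool held at 17.2 mm under 23 N. Earlier, a 7 N downward pull fitted the catches snapping in.
- **Side view after release:** the saddle's silhouette fills rows 274–305. Fully home predicts 274.5–304.8, and resting on the catches predicts 271.5–301.9.
- **Top view after release:** the saddle centre is (545.9, 218.8) mm at 20.4°. The fixture measured (546.4, 219.0) mm at 21.0°.

**Not verified or not in agreement**
- **Catches:** I could not read the catch joints, so "snapped in" rests on force and height only.
- **Fingertip height:** in the side view the fingertips looked about 30 mm higher than the stated TCP and tip length. I worked from the observed contact heights instead.
- **Lowering:** the first try pushed sideways with about 7 N, and a 1 mm shift towards −x cleared it.
- **Bystanders:** the final before-and-after comparison showed almost no change at the pencil. The regions around the wedge and bung did change, which I put down to the arm and its shadow in view without viewing the picture. I felt no contact near any of them.

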